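# Pick out the softest sprung saddle

## Task

The smallest customer needs the softest of the three child's saddles on the test board. Press down on each saddle to feel how easily it sinks and, once all three have been tried, push the tag of the softest one down flat so that it is marked as taken. Leave the other two tags standing as they are, and do not pick up or shift anything else on the bench.

Things in the scene. Friction and masses are not known exactly. Their poses are not given: they have to be found in the camera images.
- board: Saddle test board, screwed to the bench: grey laminate 15 mm thick, 540 mm along its y, 255 mm along its x, with a row of three sprung seat posts 205 mm apart along y that carry black child's saddles of one make, and a hinged white tag before each. Origin on the bench under the middle post's axis; the board runs from 200 mm towards -x (robot's side, tags) to 55 mm towards +x; left is +y.
- saddle_left (a point): Top of the left saddle on its post's axis while unloaded, 162 mm above the bench; fixed to the board, so it does not sink with the saddle. Axes as the board's. Rigid saddle, 180 mm long: the wide rear (112 mm) ends 75 mm towards -x, the nose (34 mm wide) 105 mm towards +x; nearly flat and about 90 mm wide here. It sinks straight down, at most 18 mm, and springs back.
- cap_left: Aluminium cap, 31 mm across and 6 mm high, on the outer tube of the left post, its top 81 mm above the bench (origin at its underside). While the saddle is unloaded the spring holds the inner tube's shoulder up against this cap, the more weakly the softer the spring: with about 0.6, 1.1 and 1.8 N on the three posts.
- tag_left (a joint): Tag (hinged white label plate) before the left saddle, 50 mm wide, 3 mm thick, reaching 60 mm from its hinge: angle in rad from upright, 1.53 = folded flat. It starts leaning 0.6 to 0.9 towards the saddle, label side facing up and to the robot, and folds on that way: a fingertip coming down on the label side pushes it flat (about 2 N at 25 mm). The stiff hinge holds it wherever it is left.
- tag_left_hinge (a point): Middle of the hinge line of the left tag, 20.5 mm above the bench, 175 mm from the post's axis towards the board's -x. Axes as the board's: x level to the post, y along the hinge line, z up. The tag folded flat lies between here and the post, its top 22 mm above the bench.
- saddle_middle (a point): Top of the middle saddle on its post's axis while unloaded, 162 mm above the bench; fixed to the board, so it does not sink with the saddle. Axes as the board's. Rigid saddle, 180 mm long: the wide rear (112 mm) ends 75 mm towards -x, the nose (34 mm wide) 105 mm towards +x; nearly flat and about 90 mm wide here. It sinks straight down, at most 18 mm, and springs back.
- cap_middle: Aluminium cap, 31 mm across and 6 mm high, on the outer tube of the middle post, its top 81 mm above the bench (origin at its underside). While the saddle is unloaded the spring holds the inner tube's shoulder up against this cap, the more weakly the softer the spring: with about 0.6, 1.1 and 1.8 N on the three posts.
- tag_middle (a joint): Tag (hinged white label plate) before the middle saddle, 50 mm wide, 3 mm thick, reaching 60 mm from its hinge: angle in rad from upright, 1.53 = folded flat. It starts leaning 0.6 to 0.9 towards the saddle, label side facing up and to the robot, and folds on that way: a fingertip coming down on the label side pushes it flat (about 2 N at 25 mm). The stiff hinge holds it wherever it is left.
- tag_middle_hinge (a point): Middle of the hinge line of the middle tag, 20.5 mm above the bench, 175 mm from the post's axis towards the board's -x. Axes as the board's: x level to the post, y along the hinge line, z up. The tag folded flat lies between here and the post, its top 22 mm above the bench.
- saddle_right (a point): Top of the right saddle on its post's axis while unloaded, 162 mm above the bench; fixed to the board, so it does not sink with the saddle. Axes as the board's. Rigid saddle, 180 mm long: the wide rear (112 mm) ends 75 mm towards -x, the nose (34 mm wide) 105 mm towards +x; nearly flat and about 90 mm wide here. It sinks straight down, at most 18 mm, and springs back.
- cap_right: Aluminium cap, 31 mm across and 6 mm high, on the outer tube of the right post, its top 81 mm above the bench (origin at its underside). While the saddle is unloaded the spring holds the inner tube's shoulder up against this cap, the more weakly the softer the spring: with about 0.6, 1.1 and 1.8 N on the three posts.
- tag_right (a joint): Tag (hinged white label plate) before the right saddle, 50 mm wide, 3 mm thick, reaching 60 mm from its hinge: angle in rad from upright, 1.53 = folded flat. It starts leaning 0.6 to 0.9 towards the saddle, label side facing up and to the robot, and folds on that way: a fingertip coming down on the label side pushes it flat (about 2 N at 25 mm). The stiff hinge holds it wherever it is left.
- tag_right_hinge (a point): Middle of the hinge line of the right tag, 20.5 mm above the bench, 175 mm from the post's axis towards the board's -x. Axes as the board's: x level to the post, y along the hinge line, z up. The tag folded flat lies between here and the post, its top 22 mm above the bench.
- ring_p (a joint): Rubber travel ring (27 mm across, 5 mm high) on the bare inner tube of one of the three posts (which one is not told; mixed anew each time), just above the cap. Pressing the saddle slides it up the tube by the stroke (in m, 0 at the start) and it stays, showing the deepest stroke so far. A push of 6 N sinks the saddles by about 13, 7 and 3.5 mm.
- ring_q (a joint): Rubber travel ring (27 mm across, 5 mm high) on the bare inner tube of one of the three posts (which one is not told; mixed anew each time), just above the cap. Pressing the saddle slides it up the tube by the stroke (in m, 0 at the start) and it stays, showing the deepest stroke so far. A push of 6 N sinks the saddles by about 13, 7 and 3.5 mm.
- ring_r (a joint): Rubber travel ring (27 mm across, 5 mm high) on the bare inner tube of one of the three posts (which one is not told; mixed anew each time), just above the cap. Pressing the saddle slides it up the tube by the stroke (in m, 0 at the start) and it stays, showing the deepest stroke so far. A push of 6 N sinks the saddles by about 13, 7 and 3.5 mm.
- collar: Bystander: loose aluminium seat-post clamp ring, 39 mm across and 14 mm high, lying on the board between two posts. Origin under its centre.
- nipple_pot: Bystander: small clear jar with a metal lid, 34 mm across and 36 mm high, standing on the board between two posts. Origin under its centre.
- wrench: Bystander: steel spanner 170 mm long lying at the right. Origin under its middle.
- screwdriver: Bystander: black-handled screwdriver 190 mm long lying at the left. Origin under its middle.
- hub: Bystander: aluminium wheel hub 58 mm across and 94 mm high, standing beyond the board. Origin under its centre.
- cup: Bystander: brown paper coffee cup 76 mm across and 88 mm high, standing beyond the board. Origin under its centre.
- oil: Bystander: white oil bottle 42 mm across and 120 mm high, standing at the right. Origin under its centre.
- pedal: Bystander: black bicycle pedal 85 x 60 x 26 mm lying at the left. Origin under its middle.

How it is judged:
On the way, in this order (a step that is already met when the one before it is completed fails the run):
1. all three saddles have been pressed (each travel ring has risen more than 2 mm) (value of joint each of ring_p, ring_q, ring_r above 0.002 m), for 0.1 s.
2. the tag of the softest saddle, the one whose spring holds against its cap with only 0.25 to 0.8 N, is folded down flat (((value of joint tag_left above 1.42 rad and contact force between cap_left and anything else between 0.25 and 0.8 N) or (value of joint tag_middle above 1.42 rad and contact force between cap_middle and anything else between 0.25 and 0.8 N) or (value of joint tag_right above 1.42 rad and contact force between cap_right and anything else between 0.25 and 0.8 N))), for 0.2 s.
At the end, for the whole second after the job is handed in: The softest saddle (its spring holds against its cap with 0.25 to 0.8 N, the firmer ones with over 0.9 N) is up again and its tag lies flat (beyond 1.42 rad from upright), at rest; the other two tags still stand (under 1.1 rad); every travel ring has risen more than 2 mm (all of step 1 and ((value of joint tag_left above 1.42 rad and contact force between cap_left and anything else between 0.25 and 0.8 N and velocity of joint tag_left below 0.1 rad/s and value of joint each of tag_middle, tag_right below 1.1 rad) or (value of joint tag_middle above 1.42 rad and contact force between cap_middle and anything else between 0.25 and 0.8 N and velocity of joint tag_middle below 0.1 rad/s and value of joint each of tag_left, tag_right below 1.1 rad) or (value of joint tag_right above 1.42 rad and contact force between cap_right and anything else between 0.25 and 0.8 N and velocity of joint tag_right below 0.1 rad/s and value of joint each of tag_left, tag_middle below 1.1 rad))); the robot touches nothing.
It fails at once if two tags are down at once (beyond 1.1 rad) (value of joint each of tag_left, tag_middle above 1.1 rad or value of joint each of tag_middle, tag_right above 1.1 rad or value of joint each of tag_left, tag_right above 1.1 rad).
It fails at once if a tag is lifted instead of pushed (back to less than 0.4 rad from upright) (value of joint any of tag_left, tag_middle, tag_right below 0.4 rad).
It fails at once if a loose thing on the bench is lifted, carried or shifted by more than 25 mm (distance of any of collar, nipple_pot, wrench, screwdriver, hub, cup, oil, pedal from where it was at the start of the episode above 0.025 m).
It also fails if it takes over 51 s, if anything falls off the work surface, if the arm or the gripper's body presses on something with over 40 N, if the wrist force passes 120 N, or if a joint passes its speed limit or range.

## Robot

A 7-joint arm with a two-finger parallel gripper is mounted at the origin on the work surface. World frame = base frame: x ahead of the robot, y to its left, z up, the work surface at z = 0. Lengths are in m, angles in rad, forces in N, time in s.
With the tool pointing down it reaches from about 0.4 to 0.85 m from the base axis. Payload 10.4 kg.
Tool frame: the origin (TCP) lies between the finger pads; the fingertips stand ahead of it and the grasp point (between the pads) lies 5 mm behind it (manip.tip_extent is the z of the fingertips in the tool frame, in m); z points along the fingers, y is the line along which they close (so a half turn about z gives the same grasp; the last joint's range is limited). The gripper opens to 85 mm and grips with 20 to 120 N. Pads are 22 mm wide; open, the fingers measure 114 mm over their backs; the gripper's body (76 mm by 85 mm) begins 54 mm behind the grasp point. The pads swing forward as they close: fully open they stand 13 mm farther back than shut.
Start: joints at [-1.287, 0.332, -0.065, 1.46, 0.022, 1.35, -0.088], TCP at [0.189, 0.596, 0.245] pointing down, gripper open.
Joint ranges: [-2.6, 2.6], [-0.5, 2.12], [-1.47, 1.34], [0.16, 2.42], [-1.27, 4.41], [0.06, 2.06], [-2.6, 2.6]. Speed limits (rad/s): [2.22, 2.22, 2.79, 2.79, 3.14, 3.14, 3.14].

## Interface

Orientations are given as a unit quaternion [x, y, z, w].
In Python, from workcell import status, viewer, manip gives the robot as it stands.
- The arm moves only by the tool play_rows, never from a script. Its argument "plan" is one flat list of numbers, 7 for each row, row after row: the turn, a rotation vector about the tool's x, y, z in degrees, then the shift along the tool's x, y, z in m, then the opening, from 0 (shut) to 1 (fully open). In form: [ax, ay, az, dx, dy, dz, grip, ax, ay, az, dx, dy, dz, grip, ...]. A call has 1 to 20 rows; each row is the pose to reach, as a shift and turn from the pose commanded when the call began, along the tool's axes at that moment; what a row does not reach only later rows make up. A row lasts 1/8 s, in which the tool goes at most 62.5 mm and 10.7 degrees, less where a joint would pass 70% of its speed; a pose out of reach is approached as far as the arm can. A call with a gripper value outside its range is refused whole. The fingers move at their own pace and stop on an object; "squeeze" is the grip in N (left out, the last holds). Time passes only in rows, so rows that repeat a pose let the fingers close. It gives the time, the measured TCP pose, the force, the opening and the grip force at its end, in the units of the state.
- status.get_obs(): the state, without advancing time (a new reading comes with each control period).
- viewer.camera(name): name is "scene" or "top" or "wrist"; returns the picture (400x640x3 uint8, red, green, blue); there is no depth.
- viewer.camera_model(name): a dict with "fx", "fy", "cx", "cy" (pixels), "R" (3x3) and "t" (3): a world point X has camera coordinates R X + t. Camera axes: x right, y down, z forward; pixel columns grow to the right and rows downward; lengths in m; the calibration is good to about 2 mm. A picture is of the moment at which its call begins: read the wrist's pose just before it. camera_model takes no time and is no camera call; for the wrist camera it gives the pose at the moment of the call.
- manip.hand_in(): hands the job in; it is judged then, once.
The state is a dict: "clock": time; "joint_pos": joint angles; "joint_velocities": joint speeds; "tau": joint torques, N m; "position": TCP position; "ee_rot": TCP orientation; "ft_force": force on the tool from outside, world axes, zero at the start; "torque": the same for the moment, N m; "grip_width": opening from 0.0 (shut) to 1.0 (fully open); "grasp_force": force on a finger pad.
Only numpy, scipy, OpenCV 4.12 (cv2) and the standard library are available. Lean on these libraries where they do the work, as an engineer would, in place of code of your own. Each camera call takes 0.05 s, during which the arm holds its last target. There are 200 camera calls.

## Working session

There is one attempt and no reset: what is moved stays moved. The work goes in short steps, Python scripts to look and compute and a tool call to move; the robot and the scene stay as the last step left them, time stands still between calls to the robot, and variables do not carry over. Pictures are saved under pics/ and viewed, at most 10 in all, crops included, and the job is handed in when it is done.

Besides the shell and the picture viewer there is one more tool, called after "Emit:" as a command line: name --argument value ..., lists and objects as JSON in quotes. play_rows: Moves the arm, as the interface text tells. Its arguments: {"type":"object","properties":{"plan":{"type":"array","items":{"type":"number"}},"squeeze":{"type":"number"}},"required":["plan"]}

```bash
mkdir -p pics; python3 - <<'E'
from workcell import status, viewer, manip
import cv2
for n in ["top","scene"]:
    cv2.imwrite(f"pics/{n}0.png",viewer.camera(n)[:,:,::-1])
    m=viewer.camera_model(n);print(n,m)
o=status.get_obs();print(o,manip.tip_extent)
E
```

```text
top {'fx': 440.13440497092483, 'fy': 440.13440497092483, 'cx': 318.1330245292867, 'cy': 201.20090210076114, 'R': array([[ 0.00368414, -0.99983055,  0.01803585],
       [-0.99695961, -0.00507616, -0.0777545 ],
       [ 0.07783288, -0.01769456, -0.99680938]]), 't': array([-0.01029108,  0.59624156,  1.20571934])}
scene {'fx': 444.002025722953, 'fy': 444.002025722953, 'cx': 329.5128099114777, 'cy': 203.25954242556315, 'R': array([[ 0.32614572,  0.94526623, -0.01003584],
       [ 0.56785938, -0.2043942 , -0.79734481],
       [-0.75575439,  0.25435165, -0.60344059]]), 't': array([-0.20459388, -0.21331166,  1.74358537])}
{'clock': 0.1, 'joint_pos': array([-1.28664921,  0.33283204, -0.06471242,  1.46084538,  0.0215958 ,
        1.34991409, -0.08851685]), 'joint_velocities': array([-4.30800767e-04, -2.29498934e-03, -2.74982158e-04, -8.15405869e-04,
        1.53805297e-04, -7.47415768e-05, -1.20329414e-03]), 'tau': array([ 3.49655631e-03, -6.26751494e+01,  4.99976857e-02, -3.92423344e+01,
        1.62783335e-02,  7.02131903e-03,  3.08314884e-05]), 'position': array([0.18862227, 0.59552366, 0.24458663]), 'ee_rot': array([ 1.52766529e-01,  9.88262092e-01, -6.47502276e-04, -7.45472710e-05]), 'ft_force': array([-0.97215319,  0.21970965, -0.20114758]), 'torque': array([-0.05218396,  0.05240645, -0.00833463]), 'grasp_force': 0.0, 'grip_width': 0.998914587283731} 0.014
```

View pics/top0.png

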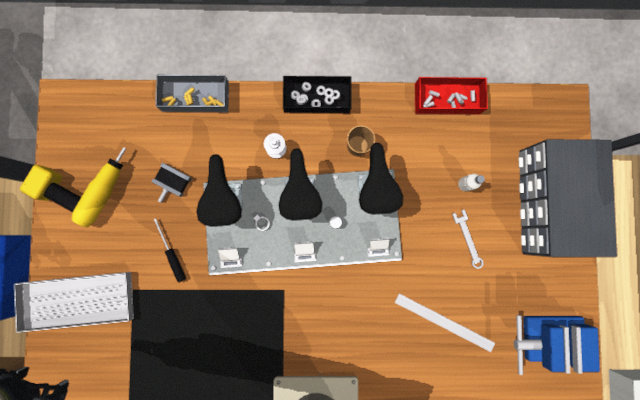

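View pics/scene0.png

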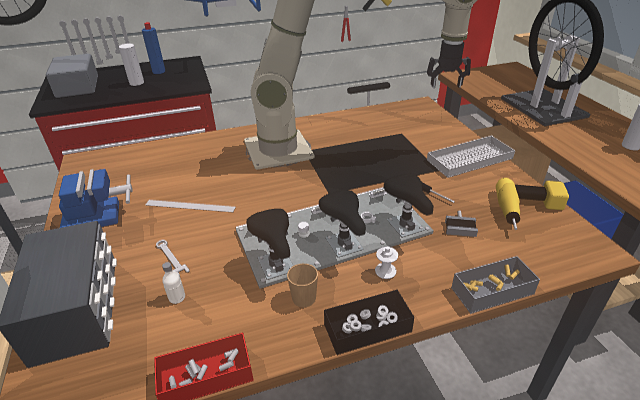

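```bash
python3 - <<'E'
import cv2
i=cv2.imread("pics/top0.png")[145:285,190:420]
cv2.imwrite("pics/top0c.png",cv2.resize(i,None,fx=3.4,fy=3.4,interpolation=cv2.INTER_CUBIC))
E
```

```text
(no output)
```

View pics/top0c.png

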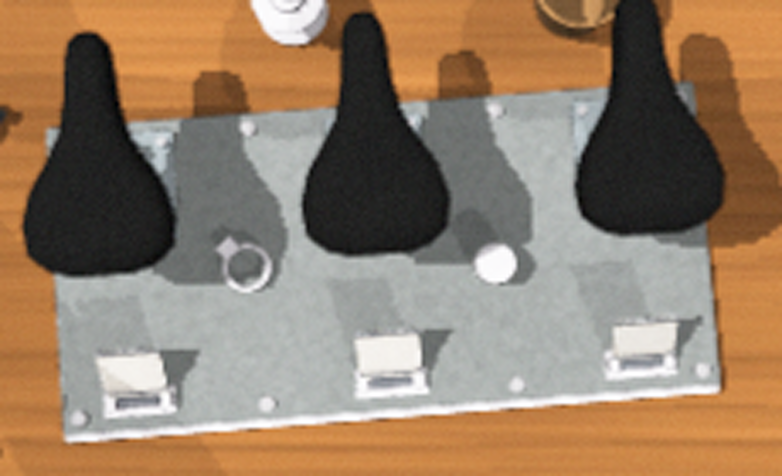

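```bash
cat > h.py <<'E'
from workcell import status, viewer, manip
import numpy as np, cv2
from scipy.optimize import least_squares
from scipy.spatial.transform import Rotation as Ro
def proj(X,m):
    c=np.atleast_2d(X)@m["R"].T+m["t"]; return np.c_[m["fx"]*c[:,0]/c[:,2]+m["cx"],m["fy"]*c[:,1]/c[:,2]+m["cy"]]
def b2w(p,L):
    L=np.atleast_2d(L); c,s=np.cos(p[2]),np.sin(p[2])
    return np.c_[p[0]+c*L[:,0]-s*L[:,1],p[1]+s*L[:,0]+c*L[:,1],L[:,2]]
def go(p,L,yaw):  # tool-frame delta to put TCP at board point L, tool y along world yaw
    o=status.get_obs(); R=Ro.from_quat(o["ee_rot"]); w=b2w(p,L)[0]
    T=Ro.from_matrix(np.array([[-np.cos(yaw),-np.sin(yaw),0],[-np.sin(yaw),np.cos(yaw),0],[0,0,-1]]))
    # x=(-c,-s), y=(-s,c)
    T=Ro.from_matrix(np.array([[-np.cos(yaw),-np.sin(yaw),0],[-np.sin(yaw),np.cos(yaw),0],[0,0,-1.]]))
    print("w",w.round(4),"turn",(R.inv()*T).as_rotvec(degrees=True).round(2),"shift",R.inv().apply(w-o["position"]).round(4))
E
python3 - <<'E'
from h import *
m=viewer.camera_model("top")
C=np.array([[66,431],[719,387],[48,129],[692,84],[88,34],[362,14],[98,275],[377,254],[650,235]],float)
P=(C+.5)/3.4-.5+[190,145]
L=np.array([[-.2,.27,.015],[-.2,-.27,.015],[.055,.27,.015],[.055,-.27,.015],[.105,.205,.155],[.105,0,.155],[-.075,.205,.15],[-.075,0,.15],[-.075,-.205,.15]])
f=lambda p:(proj(b2w(p,L),m)-P).ravel()
r=least_squares(f,[.55,.04,.07]);print(r.x,r.fun.reshape(-1,2).round(1))
np.save("p.npy",r.x)
go(r.x,[0,.205,.2],r.x[2]);go(r.x,[0,0,.2],r.x[2]);go(r.x,[0,-.205,.2],r.x[2])
w=viewer.camera_model("wrist");o=status.get_obs();R=Ro.from_quat(o["ee_rot"])
print("cam in tool",R.inv().apply(-w["R"].T@w["t"]-o["position"]))
E
```

```text
[0.61493515 0.04275321 0.07492631] [[-1.5  2. ]
 [ 0.5  0.7]
 [-0.9 -0.7]
 [ 0.7 -0.5]
 [-1.2 -1.1]
 [-0.  -0.7]
 [ 0.1 -0.1]
 [ 0.5  0.2]
 [ 1.9  0.1]]
w [0.5996 0.2472 0.2   ] turn [-7.000e-02 -1.000e-02 -2.187e+01] shift [-0.497  -0.2079  0.0449]
w [0.6149 0.0428 0.2   ] turn [-7.000e-02 -1.000e-02 -2.187e+01] shift [-0.5733 -0.3982  0.0451]
w [ 0.6303 -0.1617  0.2   ] turn [-7.000e-02 -1.000e-02 -2.187e+01] shift [-0.6497 -0.5884  0.0454]
cam in tool [ 0.06740338 -0.00077957 -0.12894743]
```

Emit:
play_rows --plan '[0,0,-10,-0.25,-0.1,0,0,0,0,-10,-0.25,-0.1,0,0,0,0,-10,-0.25,-0.1,0,0,0,0,-10,-0.25,-0.1,0,0,0,0,-10,-0.25,-0.1,0,0,0,0,-21.9,-0.497,-0.208,0,0,0,0,-21.9,-0.497,-0.208,0,0,0,0,-21.9,-0.497,-0.208,0.015,0,0,0,-21.9,-0.497,-0.208,0.03,0,0,0,-21.9,-0.497,-0.208,0.035,0,0,0,-21.9,-0.497,-0.208,0.035,0,0,0,-21.9,-0.497,-0.208,0.035,0,0,0,-21.9,-0.497,-0.208,0.035,0,0,0,-21.9,-0.497,-0.208,0.035,0]'

```text
clock: 1.85
position: [0.5992, 0.2486, 0.2109]
ee_rot: [-0.039, 0.999, 0.0, 0.0]
ft_force: [0.4, -0.5, -0.1]
grip_width: 0.0
grasp_force: 0.0
```

```bash
python3 - <<'E'
from h import *
p=np.load("p.npy");o=status.get_obs();print(o["clock"],o["position"],o["ft_force"],o["grip_width"],manip.tip_extent)
go(p,[0,.205,.176],p[2])
cv2.imwrite("pics/w1.png",viewer.camera("wrist")[:,:,::-1])
E
```

```text
1.85 [0.59922502 0.24860846 0.21085768] [ 0.43556731 -0.51953862 -0.13143891] 0.0004305058358376062 0.014
w [0.5996 0.2472 0.176 ] turn [0.04 0.03 0.12] shift [-0.0002 -0.0015  0.0349]
```

View pics/w1.png

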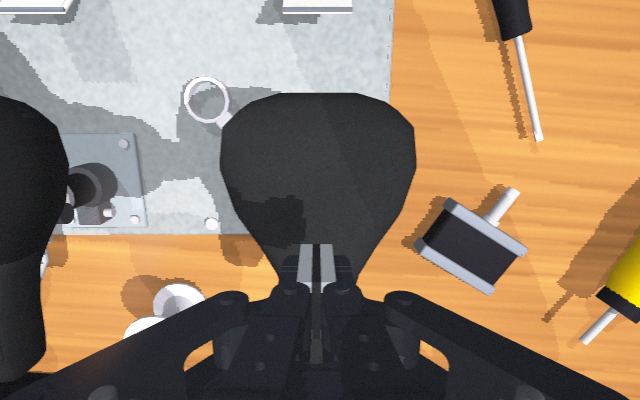

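The gripper is shut over the left saddle, centred on it (column ~317). Next I press it down about 7.5 mm.

Emit:
play_rows --plan '[0,0,0,0,-0.001,0.015,0,0,0,0,0,-0.001,0.03,0,0,0,0,0,-0.001,0.036,0,0,0,0,0,-0.001,0.039,0,0,0,0,0,-0.001,0.042,0,0,0,0,0,-0.001,0.0425,0,0,0,0,0,-0.001,0.0425,0,0,0,0,0,-0.001,0.0425,0,0,0,0,0,-0.001,0.0425,0,0,0,0,0,-0.001,0.0425,0,0,0,0,0,-0.001,0.0425,0]'

```text
clock: 3.28
position: [0.5998, 0.2465, 0.1679]
ee_rot: [-0.038, 0.999, 0.0, 0.0]
ft_force: [-1.4, -1.4, 4.0]
grip_width: 0.0
grasp_force: 2.2
```

Emit:
play_rows --plan '[0,0,0,0,0,-0.02,0,0,0,0,0,0,-0.043,0,0,0,0,0,-0.05,-0.043,0,0,0,0,0,-0.1,-0.043,0,0,0,0,0,-0.15,-0.043,0,0,0,0,0,-0.19,-0.043,0,0,0,0,0,-0.205,-0.043,0,0,0,0,0,-0.205,-0.03,0,0,0,0,0,-0.205,-0.015,0,0,0,0,0,-0.205,-0.008,0,0,0,0,0,-0.205,-0.005,0,0,0,0,0,-0.205,-0.002,0,0,0,0,0,-0.205,0,0,0,0,0,0,-0.205,0,0,0,0,0,0,-0.205,0,0,0,0,0,0,-0.205,0,0,0,0,0,0,-0.205,0,0,0,0,0,0,-0.205,0,0]'

```text
clock: 5.52
position: [0.6151, 0.0437, 0.1689]
ee_rot: [-0.039, 0.999, 0.001, 0.0]
ft_force: [-5.9, 1.7, 9.7]
grip_width: 0.0
grasp_force: 5.1
```

```bash
python3 - <<'E'
from h import *
p=np.load("p.npy");o=status.get_obs();go(p,[0,0,.168],p[2])
F=[]
for i in range(4): viewer.camera("top");o=status.get_obs();F.append(o["ft_force"][2])
print(np.round(F,2),o["position"])
E
```

```text
w [0.6149 0.0428 0.168 ] turn [0.1  0.01 0.13] shift [ 0.0002 -0.001   0.0009]
[10.4  10.72 10.36 10.19] [0.61507002 0.04373387 0.16894235]
```

Emit:
play_rows --plan '[0,0,0,0,0,-0.02,0,0,0,0,0,0,-0.043,0,0,0,0,0,-0.05,-0.043,0,0,0,0,0,-0.1,-0.043,0,0,0,0,0,-0.15,-0.043,0,0,0,0,0,-0.19,-0.043,0,0,0,0,0,-0.206,-0.043,0,0,0,0,0,-0.206,-0.03,0,0,0,0,0,-0.206,-0.015,0,0,0,0,0,-0.206,-0.008,0,0,0,0,0,-0.206,-0.005,0,0,0,0,0,-0.206,-0.002,0,0,0,0,0,-0.206,0,0,0,0,0,0,-0.206,0,0,0,0,0,0,-0.206,0,0,0,0,0,0,-0.206,0,0,0,0,0,0,-0.206,0,0,0,0,0,0,-0.206,0,0]'

```text
clock: 7.98
position: [0.6313, -0.1625, 0.1688]
ee_rot: [-0.038, 0.999, 0.0, 0.001]
ft_force: [-2.2, 3.4, 6.8]
grip_width: -0.002
grasp_force: 3.2
```

```bash
python3 - <<'E'
from h import *
p=np.load("p.npy");o=status.get_obs();go(p,[0,-.205,.168],p[2])
F=[]
for i in range(4): viewer.camera("top");o=status.get_obs();F.append(o["ft_force"][2])
print(np.round(F,2),o["position"])
E
```

```text
w [ 0.6303 -0.1617  0.168 ] turn [0.05 0.09 0.08] shift [0.0009 0.0009 0.0008]
[6.09 6.31 6.08 5.69] [ 0.63128115 -0.16240304  0.16880717]
```

Emit:
play_rows --plan '[0,0,0,0,0,-0.02,0,0,0,0,0,0,-0.045,0,0,0,0,0.05,0,-0.05,0,0,0,0,0.1,0.03,-0.05,0,0,0,0,0.152,0.06,-0.05,0,0,0,0,0.152,0.12,-0.05,0,0,0,0,0.152,0.18,-0.05,0,0,0,0,0.152,0.24,-0.05,0,0,0,0,0.152,0.3,-0.05,0,0,0,0,0.152,0.36,-0.05,0,0,0,0,0.152,0.41,-0.05,0,0,0,0,0.152,0.411,-0.02,0,0,0,0,0.152,0.411,0.01,0,0,0,0,0.152,0.411,0.02,0,0,0,0,0.152,0.411,0.02,0,0,0,0,0.152,0.411,0.02,0]'

```text
clock: 10.18
position: [0.449, 0.2353, 0.1493]
ee_rot: [-0.038, 0.999, 0.001, 0.001]
ft_force: [0.2, 0.1, 0.6]
grip_width: -0.0
grasp_force: 0.0
```

```bash
python3 - <<'E'
from h import *
p=np.load("p.npy");o=status.get_obs();print(o["clock"],o["ft_force"]);go(p,[-.175+.024,.205,.036],p[2])
i=viewer.camera("wrist")[:,:,::-1].copy();m=viewer.camera_model("wrist")
for y in(.205,0):
  for d in(-.025,.025):
    u=proj(b2w(p,[-.175,y+d,.0205]),m)[0];cv2.circle(i,tuple(int(v) for v in u),3,(0,0,255),-1)
cv2.imwrite("pics/w2.png",i)
E
```

```text
10.175 [0.21741727 0.05307287 0.59430526]
w [0.449  0.2359 0.036 ] turn [0.06 0.11 0.01] shift [0.0002 0.0005 0.1133]
```

View pics/w2.png

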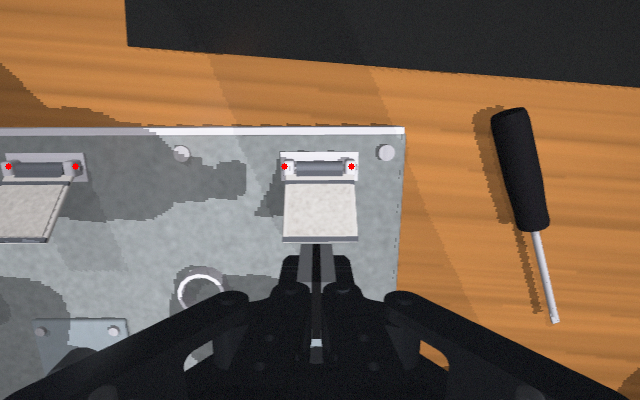

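The hinge dots sit on the real hinge at (284–351, 167), so the tool is aligned with the left tag. Left was the softest: about 4 N, against 10.4 N in the middle and 6 N on the right. I push its tag down.

Emit:
play_rows --plan '[0,0,0,0,0.001,0.03,0,0,0,0,0,0.001,0.055,0,0,0,0,0,0.001,0.065,0,0,0,0,0,0.001,0.075,0,0,0,0,0,0.001,0.085,0,0,0,0,0,0.001,0.095,0,0,0,0,0,0.001,0.103,0,0,0,0,0,0.001,0.109,0,0,0,0,0,0.001,0.113,0,0,0,0,0,0.001,0.114,0,0,0,0,0,0.001,0.114,0,0,0,0,0,0.001,0.114,0,0,0,0,0,0.001,0.114,0,0,0,0,0,0.001,0.114,0,0,0,0,0,0.001,0.114,0]'

```text
clock: 12.1
position: [0.4485, 0.2362, 0.0363]
ee_rot: [-0.038, 0.999, 0.0, 0.0]
ft_force: [-12.6, -6.9, 35.7]
grip_width: -0.0
grasp_force: 18.1
```

Emit:
play_rows --plan '[0,0,0,0,0,-0.01,0,0,0,0,0,0,-0.05,0,0,0,0,0,0,-0.1,0,0,0,0,0,0,-0.15,0,0,0,0,0.02,0,-0.17,0,0,0,0,0.02,0,-0.17,0,0,0,0,0.02,0,-0.17,0]'

```text
clock: 12.98
position: [0.4282, 0.2342, 0.2028]
ee_rot: [-0.038, 0.999, -0.0, -0.0]
ft_force: [0.3, -0.1, 0.2]
grip_width: 0.002
grasp_force: 0.0
```

```bash
python3 - <<'E'
from h import *
w=viewer.camera("wrist")[:,:,::-1]
s=viewer.camera("scene")[170:290,225:445,::-1]
s=cv2.resize(s,(640,349),interpolation=cv2.INTER_CUBIC)
cv2.imwrite("pics/chk.png",np.vstack([w[:240],s]))
E
```

```text
(no output)
```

View pics/chk.png

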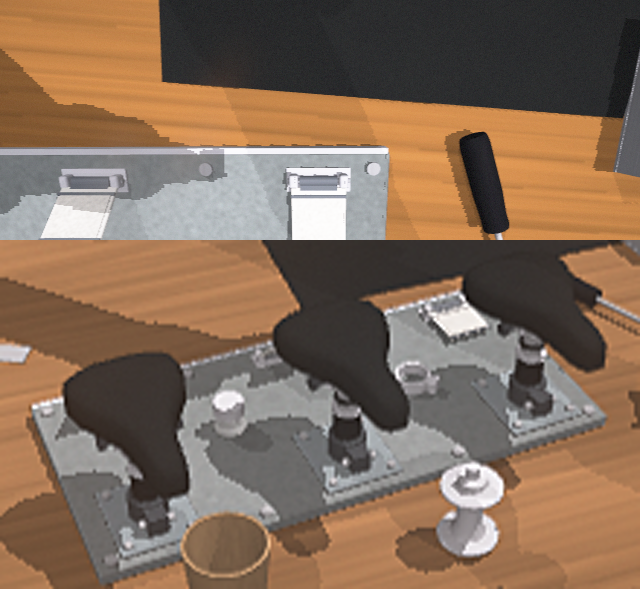

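The left tag lies flat in the lower crop at (455,320). The middle tag still stands, the saddles are up, and the collar, jar, hub and cup have not moved. I hand in.

```bash
python3 -c "
from workcell import manip
print(manip.hand_in())"
```

```text
the job is handed in; nothing more can be done
None
```

I pressed all three saddles about 7–8 mm: left took about 4 N, right 6 N and middle 10 N. Left is the softest, so I folded its tag flat and handed the job in; no verdict came back, and I did not check the travel rings or the right tag on camera afterwards.

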